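Wedge the low corner of an asphalt test slab level

TASK

The asphalt test slab must lie level for the skid test, but its corner nearest the robot sits low on its packers. Take the orange wedge, lay it flat on the bench with its thin end at that corner and push it gently in under the corner, towards the middle of the slab, until the bubble of the round level on the slab stands in the small black ring; then let go and leave the wedge there, carrying the corner. Do not shift the slab, the level or the other things on the bench, do not press or lift the slab with the gripper and do not ram the wedge against it or lever with it.

Things in the scene. Friction and masses are not known exactly. Their poses are not given: they have to be found in the camera images.
- slab: dark asphalt slab, 200 x 200 mm square, 25 mm thick, 1.7 to 2.7 kg, loose on three hardwood packers fixed on the bench. Origin: centre of its underside; z up out of its top; -x runs along the diagonal from the centre to the low corner, which points roughly towards the robot. It starts leaning about 2 degrees down towards the low corner, turning about a line across it at x = +35 mm
- slab_corner (a point): the low corner of the slab, on its underside, 141 mm from the slab's origin along -x. At the start it hangs 6 to 13 mm above the bench; with the slab level 12 to 18 mm, as high as the two rear packers, which differ from case to case. Under the slab the way inward along the diagonal is free for 90 mm, up to the lower front packer
- wedge: loose orange plastic wedge, 110 mm long, 40 mm wide, flat underside, 3 mm high at the thin end and 25 mm at the thick end (straight slope 1 in 5), about 70 g. Origin: centre of the underside; +x to the thin end, z up. It lies flat on the bench to the left or right of the robot. It holds by friction where it is left; pushing it in under the slab takes about 8 to 20 N
- wedge_tip (a point): middle of the thin end of the wedge, on its underside (55 mm from the wedge's origin along +x)
- level: round aluminium bull's-eye level, 72 mm across and 20 mm high, loose on the slab near its middle. Origin: centre of its underside
- level_mark (a point): centre of the black ring on the level's yellow-green face, 19 mm above the level's underside
- bubble (a point): centre of the pale round bubble (12 mm across) in the level; the black ring is 17.4 mm wide inside. The bubble stands towards the high side of the slab, 16 mm off the ring's centre per degree of lean, at most about 22 mm, where it lies against the rim, as at the start. It settles within about half a second; near level, 1 mm more of wedge moves it about 1 mm
- spare_packer: loose hardwood block 90 x 45 x 15 mm lying on the bench on the side away from the wedge, leave alone. Origin: centre of its underside
- core: loose dark round road core, 100 mm across, 45 mm high, leave alone. Origin: centre of its underside
- straightedge: loose steel straightedge 300 x 35 x 8 mm lying on the bench, leave alone. Origin: centre of its underside, x along it
- wash_bottle: white wash bottle with a red cap, 64 mm across, 170 mm high, leave alone. Origin: centre of its underside
- slider: loose spare rubber slider of the skid tester, 86 x 32 mm, 29 mm high, aluminium back, leave alone. Origin: centre of its underside
- brush: loose flat brush with a wooden handle lying on the bench, leave alone. Origin: its underside
Mind the look-alikes: they are no part of the job. Of the things shaped like the wedge, the orange one is meant.

How it is judged:
By the outcome, as a careful person would: the job done as asked, in the order asked, and still so for the second after the job is handed in, with the robot touching nothing.
It also fails if it takes over 67 s, if anything falls off the work surface, if the arm or the gripper's body presses on something with over 40 N, if the wrist force passes 120 N, or if a joint passes its speed limit or range.

ROBOT

A 6-joint arm with a two-finger parallel gripper is mounted at the origin on the work surface. World frame = base frame: x ahead of the robot, y to its left, z up, the work surface at z = 0. Lengths are in m, angles in rad, forces in N, time in s.
With the tool pointing down it reaches from about 0.25 to 0.775 m from the base axis. Payload 4 kg.
Tool frame: the origin (TCP) lies midway between the tips of the shut fingers; the grasp point (between the pads) lies behind it (manip.pinch_z is the z of the grasp point in the tool frame, in m); z points along the fingers, y is the direction in which the jaws open and shut (so a half turn about z gives the same grasp; the last joint's range is limited). The gripper opens to 85 mm and grips with 20 to 120 N. Pads are 22 mm wide; open, the fingers measure 114 mm over their backs; the gripper's body (76 mm by 85 mm) begins 54 mm behind the grasp point. The pads swing forward as they close: fully open they stand 13 mm farther back than shut.
Start: joints at [1.23, 0.087, 1.371, -0, 1.684, -0.103], TCP at [0.13, 0.535, 0.231] pointing down, gripper open.
Joint ranges: [-3.1, 3.1], [-0.76, 2.03], [0.27, 2.55], [-1.08, 4.22], [0.17, 2.65], [-2.57, 2.57]. Speed limits (rad/s): [2.79, 2.79, 3.14, 3.14, 3.14, 3.14].

INTERFACE

Orientations are given as [roll, pitch, yaw] about the fixed x, y, z axes, in that order (R = Rz(yaw) Ry(pitch) Rx(roll)).
In Python, from station import state, optics, ticket, manip gives the robot as it stands.
- The arm moves only by the tool play_rows, never from a script. Its argument "series" is text: rows parted by semicolons, each of 7 numbers parted by spaces: the shift along the tool's x, y, z in mm, then the turn, a rotation vector about the tool's x, y, z in rad, then the opening, from 0 (shut) to 1 (fully open). A call has 1 to 5 rows; each row shifts and turns the commanded pose from where the row before left it, along the tool's axes as they then stand; what a row does not reach is not made up. A row lasts 1/8 s, in which the tool goes at most 62.5 mm and 10.7 degrees, less where a joint would pass 70% of its speed; a pose out of reach is approached as far as the arm can. A call is refused whole if a number of a shift passes 62.5 or a number of a turn 0.188, either way. A call with a gripper value outside its range is refused whole. The fingers move at their own pace and stop on an object; "squeeze" is the grip in N (left out, the last holds). Time passes only in rows, so rows that do not move let the fingers close. It gives the time, the measured TCP pose, the force and the opening at its end, in the units of the state.
- state(): the state, without advancing time (a new reading comes with each control period).
- optics.get_image(name): name is "scene" or "top" or "wrist"; returns a dict with "frame" (384x512x3 uint8, red, green, blue), "mtx" (3x3 intrinsics, pixels), "xyz" and "rotation" of the camera in the world; the wrist camera has in their place "hand_eye" (4x4, takes a point from camera to tool coordinates, whose origin is the TCP and whose axes are the flange's). Camera axes: x right, y up, looking along -z (the intrinsics and any distortion apply to the point x, -y, -z); pixel columns grow to the right and rows downward; lengths in m; the calibration is good to about 2 mm. The wrist camera is an equidistant fisheye: a pixel r from the principal point sees the ray r / f radians off the axis. A picture is of the moment at which its call begins: read the wrist's pose just before it. There is no depth.
- ticket.hand_in(): hands the job in, once; it reports no verdict.
The state is a dict: "time": time; "joint_positions": joint angles; "joint_velocities": joint speeds; "joint_torque": joint torques, N m; "tcp_pos": TCP position; "tool_rot": TCP orientation; "force": force on the tool from outside, world axes, zero at the start; "torque": the same for the moment, N m; "width": finger opening in m.
Only numpy, scipy, OpenCV 4.12 (cv2) and the standard library are available. Lean on these libraries where they do the work, as an engineer would, in place of code of your own. Each camera call takes 0.05 s, during which the arm holds its last target. There are 200 camera calls.

## Working session

There is one attempt and no reset: what is moved stays moved. The work goes in short steps, Python scripts to look and compute and a tool call to move; the robot and the scene stay as the last step left them, time stands still between calls to the robot, and variables do not carry over. Pictures are saved under pics/ and viewed, about 8 in all and at most 12, crops included, and the job is handed in when it is done.

Besides the shell and the picture viewer there is one more tool, called after "Emit:" by a JSON object that holds its "name" and its "arguments", one argument or row to a line. play_rows: Moves the arm, as the interface text tells. Its arguments: {"type":"object","properties":{"series":{"type":"string"},"squeeze":{"type":"number"}},"required":["series"]}

```bash
mkdir -p pics; ls; cat > h.py <<'E'
import numpy as np, cv2
from station import state, optics, ticket, manip
def save(n,img,sc=1):
    cv2.imwrite('pics/'+n, cv2.resize(img[:,:,::-1],None,fx=sc,fy=sc,interpolation=cv2.INTER_CUBIC))
def ray(d,u,v):
    K=d['mtx']; x=(u-K[0,2])/K[0,0]; y=(v-K[1,2])/K[1,1]
    return np.array(d['rotation'])@np.array([x,-y,-1.])
def onplane(d,u,v,z):
    r=ray(d,u,v); c=np.array(d['xyz']); return c+r*(z-c[2])/r[2]
def proj(d,P):
    p=np.array(d['rotation']).T@(np.array(P)-d['xyz']); K=d['mtx']
    return K[0,0]*p[0]/-p[2]+K[0,2], K[1,2]+K[1,1]*p[1]/p[2]
E
python3 - <<'E'
from h import *
t=optics.get_image('top'); s=optics.get_image('scene')
save('a.png',np.hstack([t['frame'],s['frame']]),0.78)
for d in (t,s): print(d.keys(),d['mtx'],d['xyz'],d['rotation'])
print(state(),manip.pinch_z)
E
```

```text
pics
dict_keys(['frame', 'mtx', 'xyz', 'rotation']) [[349.3822383    0.         251.75221429]
 [  0.         349.3822383  191.93749105]
 [  0.           0.           1.        ]] [ 0.42631854 -0.00137953  1.08458766] [ 0.1266661   0.01173524 -1.58376366]
dict_keys(['frame', 'mtx', 'xyz', 'rotation']) [[363.00813881   0.         254.42291545]
 [  0.         363.00813881 194.1630852 ]
 [  0.           0.           1.        ]] [0.92198826 0.67138652 1.18642165] [ 0.60024452 -0.00848689  2.64306698]
{'time': 0.1, 'joint_positions': array([ 1.22991182e+00,  8.78856505e-02,  1.37212336e+00, -5.44092578e-06,
        1.68357158e+00, -1.03053853e-01]), 'joint_velocities': array([-0.00097232, -0.00111895, -0.0035044 ,  0.00213487, -0.00017213,
        0.00182029]), 'joint_torque': array([ 1.97864210e-03, -3.53015614e+01, -3.14219892e+01, -1.67302078e-04,
        7.88603415e-03,  1.56789952e-05]), 'tcp_pos': array([0.12940945, 0.53410188, 0.2302434 ]), 'tool_rot': array([-3.13961470e+00, -1.99123875e-04,  2.90376120e+00]), 'force': array([ 0.23503738, -0.3412621 , -0.14562735]), 'torque': array([ 0.0127042 , -0.0531711 , -0.04345587]), 'width': 0.08512515934513526} -0.0187
```

View pics/a.png

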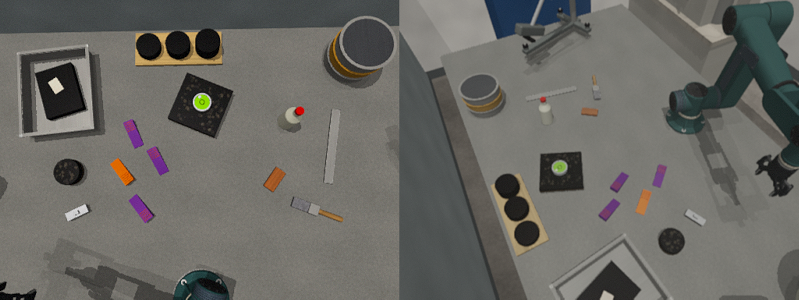

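The orange wedge is at about (122,172) in the left half of the view. Three purple look-alikes lie around it at (133,133), (157,160) and (141,208), and the brown spare packer is at (275,179). I'll enlarge a crop to confirm which is which and measure.

```bash
cat >> h.py <<'E'
from scipy.spatial.transform import Rotation as Rn
def get(n):
    d=optics.get_image(n)
    if 'rotation' in d: d['rotation']=Rn.from_euler('xyz',d['rotation']).as_matrix()
    return d
def blob(mask,near=None):
    cs,_=cv2.findContours(mask.astype(np.uint8),cv2.RETR_EXTERNAL,cv2.CHAIN_APPROX_NONE)
    return sorted(cs,key=cv2.contourArea)[::-1]
E
python3 - <<'E'
from h import *
t=get('top'); s=get('scene')
a=cv2.resize(t['frame'][90:300,120:330],None,fx=2.8,fy=2.8,interpolation=cv2.INTER_CUBIC)
save('b.png',a)
for n,d in (('top',t),('scene',s)):
    print(n,'base',proj(d,[0,0,0]))
    h=cv2.cvtColor(d['frame'],cv2.COLOR_RGB2HSV)
    m=(h[...,0]>8)&(h[...,0]<18)&(h[...,1]>190)&(h[...,2]>120)
    for c in blob(m)[:4]:
        if cv2.contourArea(c)<40: continue
        r=cv2.minAreaRect(c); b=cv2.boxPoints(r); print('orange',cv2.contourArea(c),r[0])
        for p in b: print('   ',p,onplane(d,*p,0.)[:2].round(4),onplane(d,*p,0.014)[:2].round(4))
    m=(h[...,0]>30)&(h[...,0]<50)&(h[...,1]>150)&(h[...,2]>120)
    for c in blob(m)[:1]: 
        r=cv2.minAreaRect(c); print('level',r,onplane(d,*r[0],0.055).round(4))
    g=d['frame'].max(2)<62
    u,v=proj(d,onplane(t,257,133,0.03))
    g=cv2.morphologyEx(g.astype(np.uint8),cv2.MORPH_CLOSE,np.ones((5,5)))
    for c in blob(g):
        if cv2.pointPolygonTest(c,(u,v),False)>=0:
            r=cv2.minAreaRect(c);print('slab',r)
            q=cv2.approxPolyDP(c,8,True)[:,0]
            for p in q: print('   ',p,onplane(d,*map(float,p),0.035)[:2].round(4),onplane(d,*map(float,p),0.01)[:2].round(4))
            for p in cv2.boxPoints(r): print('  box',p,onplane(d,*p,0.037)[:2].round(4))
E
```

```text
top base (np.float64(257.52189138723065), np.float64(383.35435505531166))
orange 418.0 (156.04000854492188, 219.7200164794922)
    [140.28    210.04002] [0.5127 0.3582] [0.5116 0.3535]
    [151.16    201.88002] [0.5378 0.3247] [0.5364 0.3205]
    [171.80002 229.40001] [0.4513 0.2586] [0.451  0.2552]
    [160.92001 237.56001] [0.4267 0.2919] [0.4267 0.2881]
orange 366.5 (351.5780334472656, 229.55401611328125)
    [337.68402 237.01202] [ 0.4213 -0.2525] [ 0.4214 -0.2492]
    [353.66803 213.92401] [ 0.4915 -0.3049] [ 0.4906 -0.301 ]
    [365.47205 222.09601] [ 0.4658 -0.3399] [ 0.4653 -0.3355]
    [349.48804 245.18402] [ 0.396  -0.2874] [ 0.3964 -0.2837]
level ((259.0, 130.5), (17.0, 18.0), 90.0) [ 0.7454 -0.0155  0.055 ]
slab ((256.5570068359375, 134.39816284179688), (64.96846771240234, 64.8816146850586), 22.10944938659668)
    [239  94] [0.8709 0.0452] [0.8815 0.0464]
    [215 151] [0.6888 0.1207] [0.6951 0.1236]
    [274 176] [ 0.6081 -0.0591] [ 0.6124 -0.0605]
    [298 117] [ 0.7929 -0.1376] [ 0.8016 -0.1408]
  box [214.25148 152.22717] [0.6845 0.1228]
  box [238.67142   92.116516] [0.8763 0.0461]
  box [298.86255 116.56915] [ 0.7935 -0.1401]
  box [274.4426  176.67981] [ 0.6056 -0.0603]
scene base (np.float64(365.4893360675051), np.float64(152.88377086730117))
level ((204.5, 214.0), (10.0, 13.0), 90.0) [ 0.745  -0.0133  0.055 ]
slab ((206.39230346679688, 220.06153869628906), (48.42532730102539, 55.35907745361328), 86.8201675415039)
    [232 196] [ 0.6163 -0.0493] [ 0.6096 -0.065 ]
    [181 198] [ 0.7914 -0.1329] [ 0.7886 -0.1504]
    [180 244] [0.8678 0.0464] [0.8666 0.0328]
    [234 242] [0.6976 0.1292] [0.6928 0.1174]
  box [177.41231 197.42154] [ 0.8026 -0.1404]
  box [232.68614 194.35077] [ 0.6111 -0.0536]
  box [235.3723  242.70154] [0.695  0.1349]
  box [180.09846 245.77231] [0.8702 0.054 ]
```

View pics/b.png

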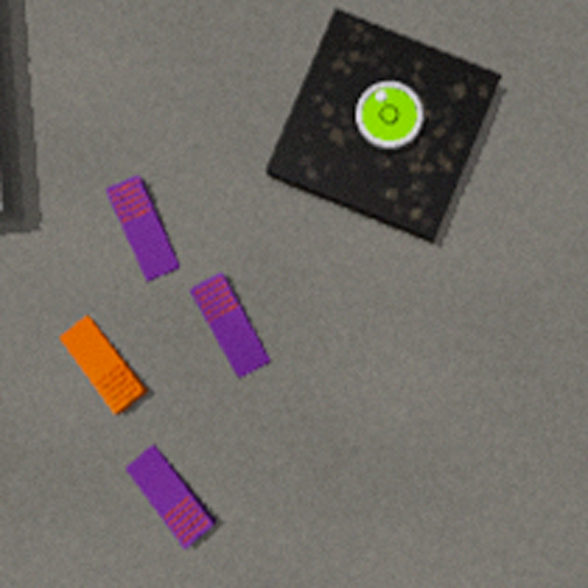

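The crop confirms it. The orange wedge is the only orange block, and its ribbed end (lower right) is the thick end: it casts the longer shadow, and the projected length fits 110 mm only that way round. The other three are purple. First move: turn the tool and go above it.

Emit:
{"name": "play_rows", "arguments": {
  "series": "0 0 0 0 0 0.186 1;0 0 0 0 0 0.186 1;0 0 0 0 0 0.186 1;0 0 0 0 0 0.186 1;0 0 0 0 0 0.186 1"
}}

```text
time: 0.82
tcp_pos: [0.1295, 0.5344, 0.231]
tool_rot: [-3.141, 0.0, 1.968]
force: [0.3, -0.4, 0.7]
width: 0.0854
```

Emit:
{"name": "play_rows", "arguments": {
  "series": "0 0 0 0 0 0.186 1;0 0 0 0 0 0.186 1;0 0 0 0 0 0.186 1;0 0 0 0 0 0.186 1;0 0 0 0 0 0.186 1"
}}

```text
time: 1.45
tcp_pos: [0.1295, 0.5344, 0.231]
tool_rot: [3.141, 0.001, 1.038]
force: [0.5, 0.3, -0.4]
width: 0.0855
```

Emit:
{"name": "play_rows", "arguments": {
  "series": "0 0 0 0 0 0.186 1;0 0 0 0 0 0.186 1;12 50 6 0 0 0 1;12 50 6 0 0 0 1;12 50 6 0 0 0 1"
}}

```text
time: 2.08
tcp_pos: [0.252, 0.4385, 0.2129]
tool_rot: [3.141, 0.0, 0.673]
force: [1.1, 0.1, 0.3]
width: 0.0853
```

Emit:
{"name": "play_rows", "arguments": {
  "series": "12 50 6 0 0 0 1;12 50 6 0 0 0 1;12 50 6 0 0 0 1;12 50 6 0 0 0 1;12 47 6 0 0 0 1"
}}

```text
time: 2.7
tcp_pos: [0.4529, 0.2822, 0.183]
tool_rot: [-3.141, -0.0, 0.671]
force: [-0.0, 1.1, 0.9]
width: 0.0857
```

Emit:
{"name": "play_rows", "arguments": {
  "series": "0 0 0 0 0 0 1;0 0 0 0 0 0 1"
}}

```text
time: 2.95
tcp_pos: [0.4514, 0.2837, 0.1831]
tool_rot: [-3.141, 0.001, 0.671]
force: [-0.0, 0.4, 0.7]
width: 0.0857
```

```bash
python3 - <<'E'
from h import *
s=state(); print(s['time'],s['tcp_pos'],s['tool_rot'],s['joint_positions'])
d=optics.get_image('wrist'); print(d['mtx'],d['hand_eye']); save('c.png',d['frame'],1.3)
np.save('w1.npy',dict(d=d,s=s),allow_pickle=True)
E
```

```text
2.95 [0.45141766 0.28370765 0.18309736] [-3.14065080e+00  5.98384523e-04  6.71474545e-01] [4.54256129e-01 6.47430941e-02 1.49019582e+00 7.90872919e-04
 1.58744104e+00 1.35359105e+00]
[[297.31863964   0.         260.83413904]
 [  0.         297.31863964 193.27015157]
 [  0.           0.           1.        ]] [[-1.33179278e-03  9.57942873e-01  2.86955884e-01  7.24628951e-02]
 [ 9.99998749e-01  1.52081217e-03 -4.35816337e-04 -1.09725809e-03]
 [-8.53893155e-04  2.86954944e-01 -9.57943699e-01 -1.43029760e-01]
 [ 0.00000000e+00  0.00000000e+00  0.00000000e+00  1.00000000e+00]]
```

View pics/c.png

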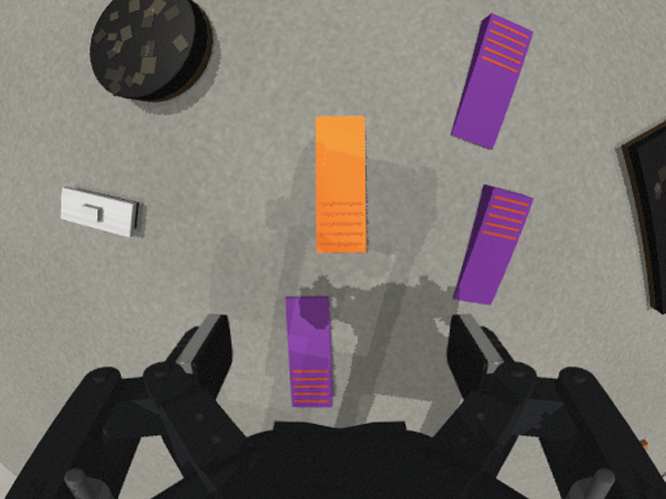

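The wrist view shows the orange wedge at about (341,185) in the zoomed picture, ribs towards the gripper. A purple one lies nearer, at (310,350).

```bash
cat >> h.py <<'E'
def wray(d,s,u,v):
    K=d['mtx']; a=np.array([u-K[0,2],v-K[1,2]]); r=np.hypot(*a); th=r/K[0,0]
    c=np.array([a[0]/r*np.sin(th),-a[1]/r*np.sin(th),-np.cos(th)])
    R=Rn.from_euler('xyz',s['tool_rot']).as_matrix(); H=np.array(d['hand_eye'])
    return R@H[:3,3]+s['tcp_pos'], R@H[:3,:3]@c
def wplane(d,s,u,v,z):
    o,r=wray(d,s,u,v); return o+r*(z-o[2])/r[2]
def wproj(d,s,P):
    R=Rn.from_euler('xyz',s['tool_rot']).as_matrix(); H=np.array(d['hand_eye'])
    c=H[:3,:3].T@(R.T@(np.array(P)-s['tcp_pos'])-H[:3,3]); th=np.arctan2(np.hypot(c[0],c[1]),-c[2])
    n=np.hypot(c[0],c[1]); K=d['mtx']
    return K[0,2]+K[0,0]*th*c[0]/n, K[1,2]-K[0,0]*th*c[1]/n
E
python3 - <<'E'
from h import *
q=np.load('w1.npy',allow_pickle=True).item(); d,s=q['d'],q['s']
print('tcp below',wproj(d,s,s['tcp_pos']-[0,0,s['tcp_pos'][2]]))
h=cv2.cvtColor(d['frame'],cv2.COLOR_RGB2HSV)
m=(h[...,0]>8)&(h[...,0]<20)&(h[...,1]>150)&(h[...,2]>120)
c=blob(cv2.morphologyEx(m.astype(np.uint8),cv2.MORPH_CLOSE,np.ones((5,5))))[0]
b=cv2.approxPolyDP(c,5,True)[:,0].astype(float); print(b)
b=cv2.boxPoints(cv2.minAreaRect(c)); b=b[np.argsort(b[:,1])]; print(b)
P=[wplane(d,s,*p,z) for p,z in zip(b,(.003,.003,.025,.025))]
tip=(P[0]+P[1])/2; back=(P[2]+P[3])/2; v=(tip-back)[:2]
print('tip',tip,'back',back,np.hypot(*v),'yaw',np.arctan2(v[1],v[0]), 'w',np.linalg.norm(P[0]-P[1]),np.linalg.norm(P[2]-P[3]))
R=Rn.from_euler('xyz',s['tool_rot']).as_matrix()
for n,p in(('tip',tip),('back',back)): print(n,'in tool',R.T@(p-s['tcp_pos']))
E
```

```text
tcp below (np.float64(261.8029695965583), np.float64(171.6455670215441))
[[279.  90.]
 [243.  90.]
 [245. 194.]
 [281. 192.]]
[[243.  89.]
 [281.  89.]
 [281. 194.]
 [243. 194.]]
tip [0.52346497 0.34059915 0.003     ] back [0.43689782 0.27200549 0.025     ] 0.11044890847028994 yaw 0.6700742819395986 w 0.04057589831390355 0.04026314896664059
tip in tool [0.0919085  0.00045252 0.18004205]
back in tool [-0.01855344  0.00027721  0.1581083 ]
```

Emit:
{"name": "play_rows", "arguments": {
  "series": "-3 0 60 0 0 0 1;0 0 60 0 0 0 1;0 0 40 0 0 0 1;0 0 19 0 0 0 1;0 0 0 0 0 0 1"
}}

```text
time: 3.62
tcp_pos: [0.4471, 0.2821, 0.0027]
tool_rot: [-3.14, 0.004, 0.674]
force: [-0.6, -0.3, -1.1]
width: 0.0852
```

Emit:
{"name": "play_rows", "arguments": {
  "series": "0 0 0 0 0 0 0.3;0 0 0 0 0 0 0.3;0 0 0 0 0 0 0.3;0 0 0 0 0 0 0.3;0 0 0 0 0 0 0.3",
  "squeeze": 50
}}

```text
time: 4.25
tcp_pos: [0.4507, 0.2824, 0.0061]
tool_rot: [3.141, -0.003, 0.672]
force: [-0.7, -0.9, 6.7]
width: 0.0388
```

Emit:
{"name": "play_rows", "arguments": {
  "series": "0 0 0 0 0 0 0.3;0 0 0 0 0 0 0.3"
}}

```text
time: 4.5
tcp_pos: [0.4506, 0.2824, 0.0061]
tool_rot: [3.141, -0.003, 0.672]
force: [-1.9, -0.1, 5.6]
width: 0.0387
```

Emit:
{"name": "play_rows", "arguments": {
  "series": "0 0 -15 0 0 0 0.3;0 0 -45 0 0 0 0.3;0 0 -45 0 0 0 0.3;0 0 0 0 0 0.15 0.3;0 0 0 0 0 0.15 0.3"
}}

```text
time: 5.12
tcp_pos: [0.4498, 0.2817, 0.1109]
tool_rot: [-3.141, -0.002, 0.367]
force: [0.4, -0.6, -1.3]
width: 0.0386
```

Emit:
{"name": "play_rows", "arguments": {
  "series": "-14 40 0 0 0 0 0.3;-16 47 0 0 0 0 0.3;-16 47 0 0 0 0 0.3;-16 47 0 0 0 0 0.3;-16 48 0 0 0 0 0.3"
}}

```text
time: 5.75
tcp_pos: [0.4596, 0.0384, 0.1098]
tool_rot: [3.141, -0.0, 0.372]
force: [0.8, -0.4, -0.8]
width: 0.0385
```

Emit:
{"name": "play_rows", "arguments": {
  "series": "-14 48 0 0 0 0 0.3;-12 48 0 0 0 0 0.3;-6 48 0 0 0 0 0.3;0 0 0 0 0 0 0.3;0 0 0 0 0 0 0.3"
}}

```text
time: 6.38
tcp_pos: [0.4821, -0.1056, 0.1093]
tool_rot: [-3.141, 0.0, 0.371]
force: [0.6, 0.8, -0.2]
width: 0.0386
```

```bash
python3 - <<'E'
from h import *
s=state(); print(s['time'],s['tcp_pos'],s['tool_rot'],s['width'])
d=optics.get_image('wrist'); t=get('top'); save('d.png',np.hstack([d['frame'],t['frame']]),.78)
np.save('w2.npy',dict(d=d,s=s,t=t),allow_pickle=True)
E
```

```text
6.375 [ 0.48207056 -0.10556239  0.10932059] [-3.14055015e+00  3.03062951e-04  3.71088857e-01] 0.038568475009449266
```

View pics/d.png

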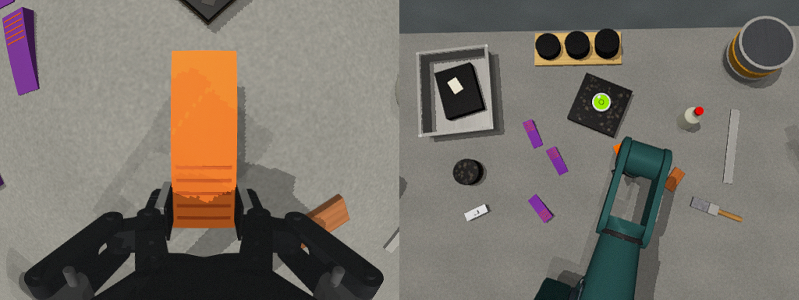

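The wedge is held straight, tip at about (204,50). The slab's corner shows at (210,22), ahead of it. The level is clear in the top view at (601,102). Next I'll measure the corner from the wrist view.

```bash
python3 - <<'E'
from h import *
q=np.load('w2.npy',allow_pickle=True).item(); d,s=q['d'],q['s']
save('e.png',d['frame'][0:80,200:360],4.5)
g=d['frame'].max(2)[:70,200:360]<60
c=max(blob(g),key=cv2.contourArea)[:,0]; i=np.argmax(c[:,1]); print('low px',c[i]+[200,0])
R=Rn.from_euler('xyz',s['tool_rot']).as_matrix()
for z in (.01,.035): print(z,wplane(d,s,*(c[i]+[200,0]).astype(float),z))
h=cv2.cvtColor(d['frame'],cv2.COLOR_RGB2HSV)
m=(h[...,0]>8)&(h[...,0]<20)&(h[...,1]>150)&(h[...,2]>120); m[:, :200]=0
b=blob(m)[0][:,0]; top=b[b[:,1]<b[:,1].min()+3]; print('tip px',top[:,0].min(),top[:,0].max(),top[:,1].min())
for x in (top[:,0].min(),top[:,0].max()): print(R.T@(wplane(d,s,float(x),float(top[:,1].min()),s['tcp_pos'][2]-.003)-s['tcp_pos']))
for P in ([.609,-.056,.01],[.609,-.056,.033]): print(wproj(d,s,P))
E
```

```text
low px [266  31]
0.01 [ 0.60941137 -0.05970407  0.01      ]
0.035 [ 0.60318677 -0.06165937  0.035     ]
tip px 220 302 65
[ 0.09324864 -0.02049772  0.00299311]
[0.09320214 0.01916335 0.00295178]
(np.float64(261.50309944611115), np.float64(29.88861865398931))
(np.float64(261.57086951378955), np.float64(22.238813014257147))
```

View pics/e.png

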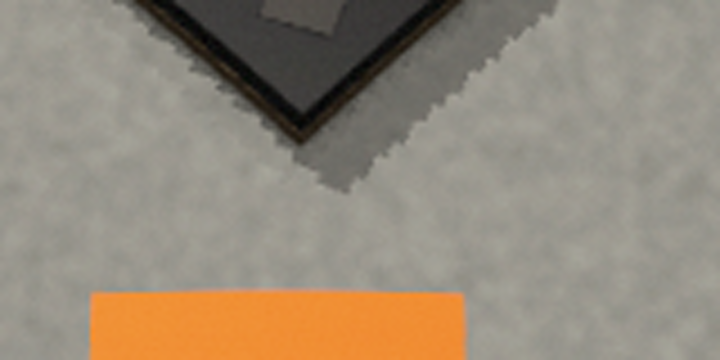

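Emit:
{"name": "play_rows", "arguments": {
  "series": "0 4 40 0 0 0 0.3;0 0 45 0 0 0 0.3;0 0 14 0 0 0 0.3;0 0 3 0 0 0 0.3;0 0 0 0 0 0 0.3"
}}

```text
time: 7.1
tcp_pos: [0.4852, -0.1096, 0.0089]
tool_rot: [3.14, -0.002, 0.372]
force: [0.1, -1.2, -0.6]
width: 0.0388
```

Emit:
{"name": "play_rows", "arguments": {
  "series": "0 0 1 0 0 0 0.3;0 0 0 0 0 0 0.3"
}}

```text
time: 7.35
tcp_pos: [0.4846, -0.1098, 0.0073]
tool_rot: [3.14, -0.002, 0.372]
force: [0.4, -0.3, -1.9]
width: 0.0386
```

Emit:
{"name": "play_rows", "arguments": {
  "series": "8 0 0 0 0 0 0.3;10 0 0 0 0 0 0.3;10 0 0 0 0 0 0.3;5 0 0 0 0 0 0.3;0 0 0 0 0 0 0.3"
}}

```text
time: 7.98
tcp_pos: [0.5152, -0.0973, 0.0063]
tool_rot: [3.142, -0.0, 0.372]
force: [0.4, 0.2, -0.3]
width: 0.0389
```

```bash
python3 - <<'E'
from h import *
s=state(); print(s['time'],s['tcp_pos'],s['tool_rot'],s['force'],s['width'])
d=optics.get_image('wrist'); save('f.png',d['frame'],1.2)
E
```

```text
7.975 [ 0.51522947 -0.09731347  0.00630422] [ 3.14152034e+00 -2.81068139e-04  3.72362415e-01] [ 0.40878963  0.17059136 -0.30143782] 0.03893513353430664
```

View pics/f.png

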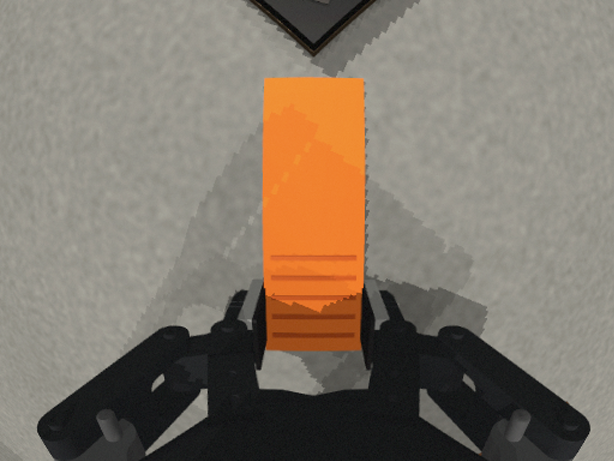

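The tip's midpoint (314,78) is in line with the slab corner (314,53), with no force on the tool. I'll go in slowly.

Emit:
{"name": "play_rows", "arguments": {
  "series": "4 0 0.3 0 0 0 0.3;5 0 0 0 0 0 0.3;5 0 0 0 0 0 0.3;5 0 0 0 0 0 0.3;4 0 0 0 0 0 0.3"
}}

```text
time: 8.65
tcp_pos: [0.5365, -0.0891, 0.0061]
tool_rot: [3.141, -0.0, 0.372]
force: [-1.5, -0.9, 1.9]
width: 0.039
```

Emit:
{"name": "play_rows", "arguments": {
  "series": "4 0 0 0 0 0 0.3;4 0 0 0 0 0 0.3;4 0 0 0 0 0 0.3;4 0 0 0 0 0 0.3;0 0 0 0 0 0 0.3"
}}

```text
time: 9.28
tcp_pos: [0.5488, -0.0844, 0.0061]
tool_rot: [-3.141, 0.006, 0.372]
force: [-8.4, -2.8, 6.9]
width: 0.0386
```

```bash
cat >> h.py <<'E'
def bubble(n='top',fn=None):
    d=get(n); u,v=map(int,proj(d,[.745,-.015,.055])); r=22
    im=cv2.resize(d['frame'][v-r:v+r,u-r:u+r],None,fx=12,fy=12,interpolation=cv2.INTER_CUBIC)
    if fn: save(fn,im)
    h=cv2.cvtColor(im,cv2.COLOR_RGB2HSV)
    return d,im,h,(u-r,v-r)
E
python3 - <<'E'
from h import *
s=state(); print(s['time'],s['tcp_pos'],s['force'],s['width'])
a=bubble('top')[1]; b=bubble('scene')[1]; save('g.png',np.hstack([a,b]),.7)
E
```

```text
9.275 [ 0.54884117 -0.08436482  0.00613672] [-8.38341058 -2.81107831  6.8575144 ] 0.038567401170117685
```

View pics/g.png

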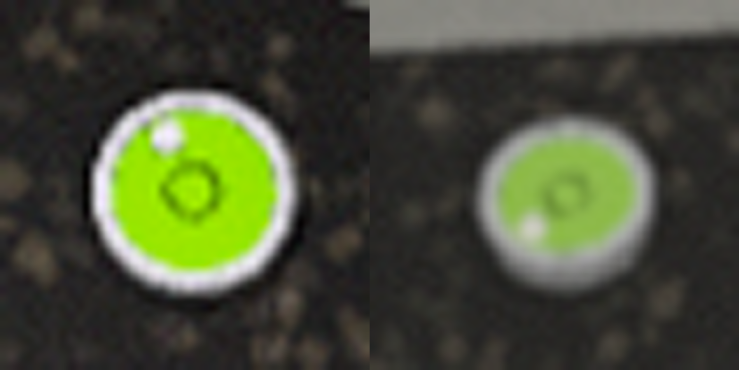

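The bubble, at (167,137) in the left crop, stands about 20 mm off the ring at (191,190). About 20 mm more wedge is needed.

Emit:
{"name": "play_rows", "arguments": {
  "series": "3 0 0 0 0 0 0.3;3 0 0 0 0 0 0.3;3 0 0 0 0 0 0.3;3 0 0 0 0 0 0.3;0 0 0 0 0 0 0.3"
}}

```text
time: 10.0
tcp_pos: [0.5597, -0.0802, 0.0061]
tool_rot: [-3.141, 0.007, 0.372]
force: [-10.3, -4.0, 8.8]
width: 0.0385
```

Emit:
{"name": "play_rows", "arguments": {
  "series": "0 0 0 0 0 0 0.3;0 0 0 0 0 0 0.3;0 0 0 0 0 0 0.3;0 0 0 0 0 0 0.3"
}}

```text
time: 10.5
tcp_pos: [0.5597, -0.0802, 0.0061]
tool_rot: [-3.141, 0.006, 0.372]
force: [-10.0, -3.7, 8.0]
width: 0.0385
```

```bash
cat >> h.py <<'E'
def off():
    """bubble offset from ring centre in world mm (top camera)"""
    d,im,h,o=bubble('top')
    g=((h[...,0]>30)&(h[...,0]<50)&(h[...,1]>150)).astype(np.uint8)
    hull=cv2.convexHull(max(blob(g),key=cv2.contourArea))
    face=np.zeros_like(g); cv2.fillConvexPoly(face,hull,1); face=cv2.erode(face,np.ones((25,25)))
    w=np.where(face>0,np.clip(im[...,2].astype(float)-80,0,None),0)  # blue: pale bubble
    dk=np.where(face>0,np.clip(130-im[...,1].astype(float),0,None),0) # dark ring
    f=lambda w:np.array([(w*X).sum(),(w*Y).sum()])/w.sum()
    Y,X=np.indices(w.shape); (cx,cy),r=cv2.minEnclosingCircle(hull)
    P=lambda p:onplane(d,*((p+.5)/12-.5+o),.055)
    pts=dict(bubble=f(w),ring=f(dk),face=np.array([cx,cy]))
    for n,p in pts.items(): print(n,(p/12+o).round(2),P(p)[:2].round(4))
    e=(P(pts['bubble'])-P(pts['ring']))[:2]*1000
    print('off mm',e.round(1),'along diag',(e@[.932,.3635]).round(1),'across',(e@[-.3635,.932]).round(1), 'by face',((P(pts['bubble'])-P(pts['face']))[:2]*1000).round(1))
    return im
E
python3 - <<'E'
from h import *
s=state(); print(s['time'],s['tcp_pos'],s['force'],s['width']); off()
E
```

```text
10.5 [ 0.55969946 -0.08022881  0.00613295] [-10.04826569  -3.74687562   7.96807786] 0.03845934481467282
bubble [257.47 126.98] [ 0.758  -0.0096]
ring [nan nan] [nan nan]
face [258.95 130.42] [ 0.7471 -0.0139]
off mm [nan nan] along diag nan across nan by face [10.8  4.3]h.py:47: RuntimeWarning: invalid value encountered in divide
  f=lambda w:np.array([(w*X).sum(),(w*Y).sum()])/w.sum()
```

Emit:
{"name": "play_rows", "arguments": {
  "series": "2 0 0 0 0 0 0.3;2 0 0 0 0 0 0.3;2 0 0 0 0 0 0.3;2 0 0 0 0 0 0.3;0 0 0 0 0 0 0.3"
}}

```text
time: 11.18
tcp_pos: [0.5668, -0.0775, 0.0061]
tool_rot: [-3.141, 0.007, 0.372]
force: [-9.8, -4.0, 7.7]
width: 0.0389
```

Emit:
{"name": "play_rows", "arguments": {
  "series": "0 0 0 0 0 0 0.3;0 0 0 0 0 0 0.3;0 0 0 0 0 0 0.3;0 0 0 0 0 0 0.3"
}}

```text
time: 11.68
tcp_pos: [0.5668, -0.0775, 0.0061]
tool_rot: [-3.141, 0.007, 0.372]
force: [-9.9, -4.7, 7.7]
width: 0.0388
```

```bash
sed -i 's/np.clip(130-im/np.clip(195-im/' h.py; python3 - <<'E'
from h import *
s=state(); print(s['time'],s['tcp_pos'],s['force'],s['width']); a=off(); save('i.png',np.hstack([a,bubble('scene')[1]]),.7)
E
```

```text
11.675 [ 0.56681605 -0.0774579   0.00611046] [-9.91176419 -4.71260918  7.70579274] 0.0388381063882868
bubble [258.44 129.04] [ 0.7515 -0.0124]
ring [259.23 130.87] [ 0.7457 -0.0148]
face [258.94 130.36] [ 0.7473 -0.0139]
off mm [5.8 2.3] along diag 6.2 across 0.1 by face [4.2 1.5]
```

View pics/i.png

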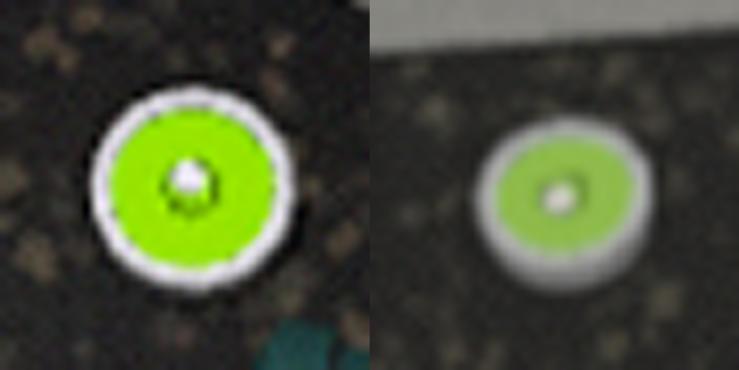

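The bubble at (188,177) in the left crop is nearly on the ring at (190,186). About 4 mm more.

Emit:
{"name": "play_rows", "arguments": {
  "series": "1.5 0 0 0 0 0 0.3;1.5 0 0 0 0 0 0.3;1 0 0 0 0 0 0.3;0 0 0 0 0 0 0.3;0 0 0 0 0 0 0.3"
}}

```text
time: 12.4
tcp_pos: [0.57, -0.0762, 0.0061]
tool_rot: [-3.141, 0.008, 0.372]
force: [-11.8, -4.6, 9.0]
width: 0.0387
```

Emit:
{"name": "play_rows", "arguments": {
  "series": "0 0 0 0 0 0 0.3;0 0 0 0 0 0 0.3;0 0 0 0 0 0 0.3;0 0 0 0 0 0 0.3"
}}

```text
time: 12.9
tcp_pos: [0.57, -0.0762, 0.0061]
tool_rot: [-3.141, 0.009, 0.372]
force: [-11.6, -4.7, 9.2]
width: 0.0387
```

```bash
python3 - <<'E'
from h import *
s=state(); print(s['time'],s['tcp_pos'],s['force'],s['width']); a=off(); save('j.png',np.hstack([a,bubble('scene')[1]]),.75)
E
```

```text
12.9 [ 0.570017   -0.07622099  0.0061077 ] [-11.57540271  -4.65381268   9.15796471] 0.038689420089309715
bubble [258.8  129.94] [ 0.7486 -0.0135]
ring [259.21 130.4 ] [ 0.7472 -0.0147]
face [258.91 130.31] [ 0.7475 -0.0138]
off mm [1.5 1.2] along diag 1.8 across 0.6 by face [1.2 0.3]
```

View pics/j.png

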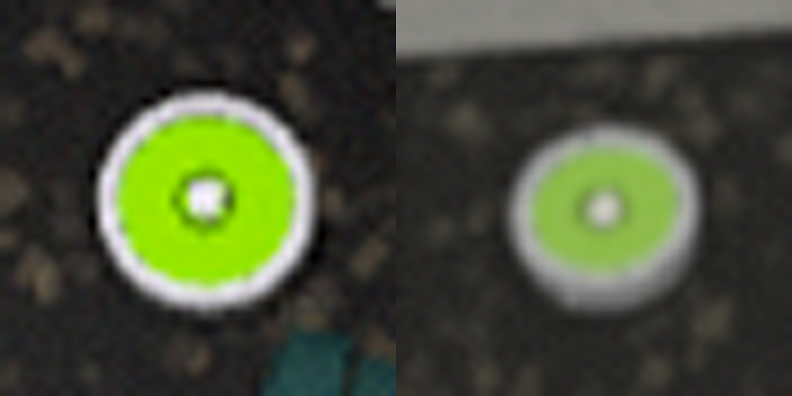

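Only about 1 mm remains. I'll push that last millimetre, relax the preload, and look again before letting go.

Emit:
{"name": "play_rows", "arguments": {
  "series": "1 0 0 0 0 0 0.3;0.3 0 0 0 0 0 0.3;0 0 0 0 0 0 0.3;-1.2 0 0 0 0 0 0.3;-1 0 0 0 0 0 0.3"
}}

```text
time: 13.62
tcp_pos: [0.5708, -0.0759, 0.0061]
tool_rot: [-3.141, 0.004, 0.371]
force: [-4.9, -2.4, 4.7]
width: 0.039
```

Emit:
{"name": "play_rows", "arguments": {
  "series": "0 0 0 0 0 0 0.3;0 0 0 0 0 0 0.3;0 0 0 0 0 0 0.3;0 0 0 0 0 0 0.3"
}}

```text
time: 14.12
tcp_pos: [0.5708, -0.0759, 0.0061]
tool_rot: [3.142, 0.005, 0.372]
force: [-7.2, -2.5, 6.1]
width: 0.0387
```

```bash
python3 - <<'E'
from h import *
s=state(); print(s['time'],s['tcp_pos'],s['force'],s['width']); off()
E
```

```text
14.125 [ 0.57081352 -0.07592863  0.00614208] [-7.22682112 -2.54186598  6.10358768] 0.03872747074386593
bubble [258.89 130.16] [ 0.748  -0.0138]
ring [259.29 130.36] [ 0.7473 -0.015 ]
face [258.93 130.34] [ 0.7474 -0.0139]
off mm [0.6 1.2] along diag 1.0 across 0.9 by face [0.6 0.1]
```

Emit:
{"name": "play_rows", "arguments": {
  "series": "-1 0 -0.3 0 0 0 0.3;0 0 0 0 0 0 0.3;0 0 0 0 0 0 0.55;0 0 0 0 0 0 0.7;0 0 0 0 0 0 0.9"
}}

```text
time: 14.8
tcp_pos: [0.5719, -0.075, 0.0062]
tool_rot: [-3.141, -0.001, 0.372]
force: [0.1, 0.6, -0.1]
width: 0.0756
```

Emit:
{"name": "play_rows", "arguments": {
  "series": "0 0 0 0 0 0 1;0 0 0 0 0 0 1;0 0 0 0 0 0 1;0 0 0 0 0 0 1"
}}

```text
time: 15.3
tcp_pos: [0.5716, -0.0753, 0.0063]
tool_rot: [-3.141, -0.0, 0.372]
force: [-0.5, 0.5, -0.3]
width: 0.0858
```

```bash
python3 - <<'E'
from h import *
s=state(); print(s['time'],s['tcp_pos'],s['force'],s['width']); off()
E
```

```text
15.3 [ 0.57160275 -0.07531264  0.00631005] [-0.51987522  0.52792335 -0.25759963] 0.085846107454023
bubble [258.88 130.16] [ 0.748  -0.0137]
ring [259.24 130.32] [ 0.7474 -0.0148]
face [258.9  130.29] [ 0.7476 -0.0138]
off mm [0.5 1.1] along diag 0.9 across 0.8 by face [0.4 0.1]
```

The wedge is released and the bubble hasn't moved. I'll lift straight up, back off and do a last check.

Emit:
{"name": "play_rows", "arguments": {
  "series": "0 0 -10 0 0 0 1;0 0 -30 0 0 0 1;0 0 -45 0 0 0 1;-30 0 -45 0 0 0 1;-50 0 -20 0 0 0 1"
}}

```text
time: 15.98
tcp_pos: [0.4986, -0.105, 0.1608]
tool_rot: [3.137, -0.006, 0.373]
force: [0.2, -0.3, 0.7]
width: 0.0854
```

Emit:
{"name": "play_rows", "arguments": {
  "series": "-50 0 0 0 0 0 1;-40 0 0 0 0 0 1;0 0 0 0 0 0 1;0 0 0 0 0 0 1;0 0 0 0 0 0 1"
}}

```text
time: 16.6
tcp_pos: [0.4141, -0.1369, 0.1565]
tool_rot: [3.141, -0.001, 0.373]
force: [-0.8, 0.1, -0.1]
width: 0.0853
```

```bash
python3 - <<'E'
from h import *
s=state(); print(s['time'],s['tcp_pos'],s['force']); a=off()
t=get('top'); w=optics.get_image('wrist')
b=cv2.resize(t['frame'][80:220,190:330],(528,528),interpolation=cv2.INTER_CUBIC)
save('k.png',np.hstack([a,b,cv2.resize(w['frame'],(528,528))]),.5)
E
```

```text
16.6 [ 0.41412113 -0.13686537  0.15654681] [-0.75715046  0.08222613 -0.13661835]
bubble [258.89 130.16] [ 0.7479 -0.0138]
ring [259.15 130.29] [ 0.7475 -0.0146]
face [258.93 130.31] [ 0.7475 -0.0139]
off mm [0.4 0.8] along diag 0.7 across 0.6 by face [0.5 0.1]
```

View pics/k.png

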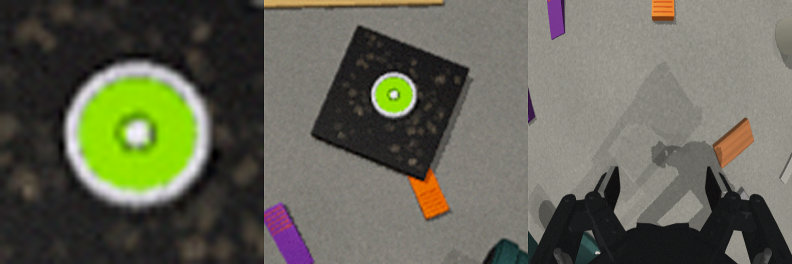

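The bubble sits inside the ring at (137,132). The wedge carries the corner at (428,190), in line with the slab's diagonal, and the arm is clear. I'm handing in.

```bash
python3 -c "
from h import *
print(ticket.hand_in())"
```

```text
the job is handed in; nothing more can be done
None
```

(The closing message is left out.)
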